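Register a coated profile in the marking jig and close its frame

ROBOT

A 7-joint arm with a two-finger parallel gripper is mounted at the origin on the work surface. World frame = base frame: x ahead of the robot, y to its left, z up, the work surface at z = 0. Lengths are in m, angles in rad, forces in N, time in s.
With the tool pointing down it reaches from about 0.425 to 0.95 m from the base axis. Payload 4.7 kg.
Tool frame: the origin (TCP) lies on the centre line of the jaws, within the pads' length; the fingertips stand robot.nose_length ahead of it and the grasp point (between the pads) lies 8 mm behind it (robot.nose_length is the distance from the TCP to the fingertips, in m); z points along the fingers, y is the line along which they close (so a half turn about z gives the same grasp; the last joint's range is limited). The gripper opens to 85 mm and grips with 20 to 120 N. Pads are 22 mm wide; open, the fingers measure 114 mm over their backs; the gripper's body (76 mm by 85 mm) begins 54 mm behind the grasp point. The pads swing forward as they close: fully open they stand 13 mm farther back than shut.
Start: joints at [-1.169, 0.469, -0.049, 1.532, 0.024, 1.141, -0.082], TCP at [0.282, 0.613, 0.242] pointing down, gripper open.
Joint ranges: [-2.59, 2.59], [-0.33, 1.99], [-1.39, 1.29], [0.1, 2.45], [-1.04, 4.18], [0.21, 1.99], [-2.66, 2.66]. Speed limits (rad/s): [2.57, 2.57, 3.14, 3.14, 3.14, 3.14, 3.14].

INTERFACE

Orientations are given as [roll, pitch, yaw] about the fixed x, y, z axes, in that order (R = Rz(yaw) Ry(pitch) Rx(roll)).
In Python, from plant import robot gives the robot as it stands. Calls block until the motion is done:
- robot.goto(position, orientation): joint-space move of the TCP to a pose.
- robot.move_straight(position, vel=0.15, attitude=None, contact_N=None): straight line of the TCP; attitude=None keeps the orientation; vel is the mean speed in m/s. With contact_N (N) it stops when the force on the tool has changed by that much, and returns True; else False.
- robot.move_joints(angles): joint-space move.
- robot.grip(opening, strength=None): opening from 0.0 (shut) to 1.0 (fully open); strength is the grip in N (None keeps the last); returns when the fingers have stopped.
- robot.sleep(seconds).
- robot.inverse_kinematics(position, orientation): joint angles nearest the present ones, or None.
- robot.sense(): the state.
- robot.grab_frame(name): name is "scene" or "top" or "wrist"; returns a dict with "image" (420x560x3 uint8, red, green, blue), "range_z" (420x560 float32, m along the optical axis (not along the pixel's ray), 0 where there is no reading), "fx", "fy", "cx", "cy" (pixels), "R" (3x3) and "t" (3): a world point X has camera coordinates R X + t. Camera axes: x right, y down, z forward; pixel columns grow to the right and rows downward; lengths in m; the calibration is good to about 2 mm. A picture is of the moment at which its call begins.
A pose or a line that the arm cannot do raises robot.IKError and nothing moves.
- robot.close_job(): hands the job in; it is judged then, once.
The state is a dict: "t": time; "joint_pos": joint angles; "joint_velocities": joint speeds; "effort": joint torques, N m; "tcp_pos": TCP position; "tcp_rot": TCP orientation; "wrist_force": force on the tool from outside, world axes, zero at the start; "torque": the same for the moment, N m; "opening": opening from 0.0 (shut) to 1.0 (fully open); "gripper_force": force on a finger pad.
Only numpy, scipy, OpenCV 4.12 (cv2) and the standard library are available. Lean on these libraries where they do the work, as an engineer would, in place of code of your own. Each camera call takes 0.05 s, during which the arm holds its last target. There are 200 camera calls.

TASK

Push the coated box profile that lies askew on the marking jig's bed snug against both steel stops, the one along the hinge and the one at right angles to it, sliding it flat on the bed without lifting it and leaving the hinged frame up meanwhile. Then lower the frame all the way closed over the profile without slamming it, with the profile still snug and square against both stops, and leave the other things on the bench where they are.

Things in the scene. Friction and masses are not known exactly. Their poses are not given: they have to be found in the camera images.
- jig: Marking jig, fixed: dark steel base plate 200 x 220 mm (x, y), 25 mm thick; its top is the bed. Origin: centre of the underside, on the bench; x points from the open front (the robot's right) to the hinge (its left), z up, +y roughly back to the robot. Stops stand on the bed's +x and +y sides; the other two are open. Hinge blocks 40 mm high at x = 88, y = -85 and 95 mm.
- corner (a point): inner corner where both stop faces meet the bed (jig x = 60, y = 70, z = 25 mm); axes as the jig's. The stops are steel strips 15 mm wide and 15 mm high: the hinge-side one's face is at jig x = 60 (y from -95 to 85), the other's face at jig y = 70 (x from -70 to 60)
- profile: Loose grey coated aluminium box profile with black end plugs, closed on all sides, 70 x 100 x 25 mm (x, y, z), 0.13 to 0.25 kg, lying flat on the bed. Origin: centre of the underside. Snug against both stops its origin is at jig x = 25, y = 20, z = 25 mm and its axes are along the jig's.
- lid (a joint): opening angle (rad) of the hinged aluminium frame: 0 = closed (level), 0.87 = end of its travel; it starts 0.68 to 0.82, hanging over the bed, and a stiff hinge (0.2 to 0.7 N m) holds it where it is left
- hinge (a point): middle of the frame's hinge line, along the jig's y axis (jig x = 85, y = 5, z = 56 mm); axes as the jig's. The frame is 8 mm thick (mid-plane through this line), 190 mm wide, with a window 97 x 142 mm; its front bar spans 122 to 150 mm from the hinge line. Closed, its underside is 2 mm above the profile's top.
- tab (a point): middle of the front edge of the frame's black tab (60 mm wide, 8 mm thick, from 150 to 160 mm from the hinge line), mid-thickness; it moves with the frame and has its axes (x along the frame towards the hinge, z out of its upper face)
- bottle: bystander: white plastic bottle, 48 mm diameter, 110 mm high, on the bench behind the jig's hinge; origin: centre of its underside
- trolley: bystander: brass pencil-hardness trolley with steel wheels, about 75 x 46 x 56 mm with a green pencil up to 105 mm, on the bench behind the jig's hinge; origin under its middle
- channel: bystander: grey U-channel offcut 90 x 50 x 30 mm, open side up, on the bench off the jig's -y side; origin: centre of its underside
- pen: bystander: black scribing pen 145 mm long, 9 mm thick, lying on the bench before the jig's open -x side; origin under its middle
Things that resemble listed ones, but are neither listed nor needed, are in the scene too. What is shaped like the profile but brown, orange or yellow is not meant.

How it is judged:
By the outcome, as a careful person would: the job done as asked, in the order asked, and still so for the second after the job is handed in, with the robot touching nothing.
It also fails if it takes over 64 s, if anything falls off the work surface, if the arm or the gripper's body presses on something with over 40 N, if the wrist force passes 120 N, or if a joint passes its speed limit or range.

## Working session

There is one attempt and no reset: what is moved stays moved. The work goes in short steps, each a Python script; the robot and the scene stay as the last script left them, time stands still between calls to the robot, and variables do not carry over. Pictures are saved under pics/ and viewed, at most 10 in all, crops included, and the job is handed in when it is done.

```bash
ls; mkdir -p pics; cat > h.py <<'E'
import numpy as np, cv2, pickle
from plant import robot
def snap(n,f):
    d=robot.grab_frame(n); cv2.imwrite(f'pics/{f}.png',d['image'][:,:,::-1]); pickle.dump(d,open(f'pics/{f}.pkl','wb')); return d
def load(f): return pickle.load(open(f'pics/{f}.pkl','rb'))
def world(d,u,v,z=None):
    if z is None: z=d['range_z'][int(v),int(u)]
    R=np.array(d['R']);t=np.array(d['t'])
    return R.T@(np.array([(u-d['cx'])/d['fx']*z,(v-d['cy'])/d['fy']*z,z])-t)
def cloud(d):
    v,u=np.mgrid[0:420,0:560]; z=d['range_z']
    P=np.stack([(u-d['cx'])/d['fx']*z,(v-d['cy'])/d['fy']*z,z],-1)
    return (P-np.array(d['t']))@np.array(d['R'])
def proj(d,X):
    c=np.array(d['R'])@np.array(X)+np.array(d['t']); return d['fx']*c[0]/c[2]+d['cx'],d['fy']*c[1]/c[2]+d['cy']
E
python3 - <<'E'
from h import *
s=robot.sense(); print({k:np.round(v,3) for k,v in s.items()}, robot.nose_length)
a=snap('scene','s0');b=snap('top','t0')
for d in(a,b): print(np.round(d['R'],3).tolist(),np.round(d['t'],3),d['fx'])
E
```

```text
pics
{'t': np.float64(0.0), 'joint_pos': array([-1.169,  0.469, -0.049,  1.534,  0.024,  1.141, -0.082]), 'joint_velocities': array([ 0.002,  0.001, -0.001,  0.001, -0.   ,  0.001,  0.001]), 'effort': array([-0.0000e+00, -5.1031e+01, -4.7000e-02, -2.3772e+01,  1.1000e-02,
        7.0000e-03,  0.0000e+00]), 'tcp_pos': array([0.282, 0.613, 0.241]), 'tcp_rot': array([-3.14 ,  0.   ,  2.711]), 'wrist_force': array([-0.067, -0.077, -0.748]), 'torque': array([0.013, 0.002, 0.033]), 'gripper_force': np.float64(0.0), 'opening': np.float64(1.0)} 0.011
[[0.216, 0.976, -0.005], [0.856, -0.192, -0.48], [-0.47, 0.1, -0.877]] [-0.162 -0.489  1.328] 517.055187192121
[[0.01, -1.0, 0.009], [-0.991, -0.011, -0.136], [0.136, -0.007, -0.991]] [0.045 0.609 0.761] 380.63744764900895
```

View pics/s0.png

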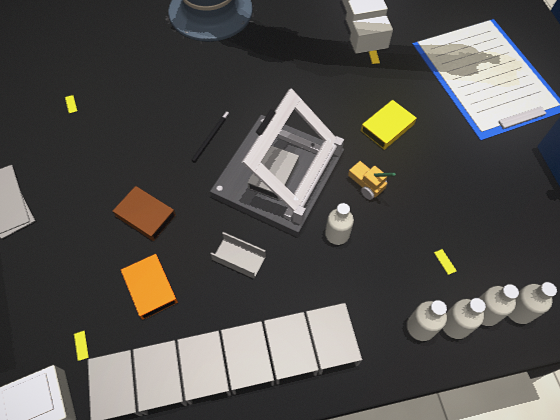

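View pics/t0.png

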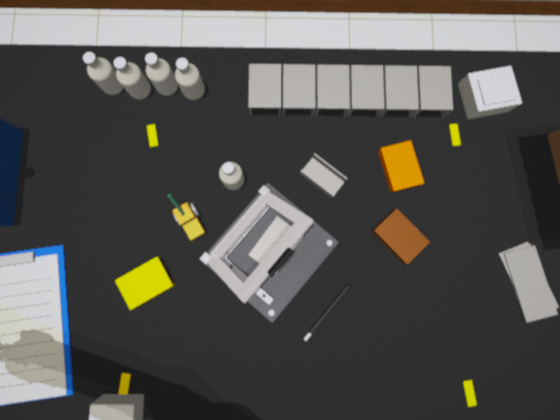

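The scene view shows the jig at about (280,175), with its raised frame and the grey profile inside the window at (280,170). In the top view the jig is at (270,250), the hinge line runs (205,260)–(265,190), the tab is at (281,262) and the profile at (270,240). 

Candidates for the profile are the grey piece on the bed, the brown (402,237), orange (402,166) and yellow (144,283) blocks, and the grey row at (350,90). Only the grey one on the bed fits the description. I'll confirm it in an enlarged crop and measure it.

```bash
python3 - <<'E'
from h import *
a=load('s0');b=load('t0')
ims=[]
for d,(x,y) in((a,(205,80)),(b,(195,180))):
    c=d['image'][y:y+155,x:x+150,::-1]; ims.append(cv2.resize(c,None,fx=2.6,fy=2.6*1.4,interpolation=cv2.INTER_CUBIC)[:600] if 0 else cv2.resize(c,None,fx=2.6,fy=2.6,interpolation=cv2.INTER_CUBIC))
cv2.imwrite('pics/c0.png',np.hstack(ims))
for d,n in((a,'s'),(b,'t')):
    W=cloud(d); ok=(d['range_z']>0)
    c=world(d,*((280,170) if n=='s' else (270,245)));print(n,c)
    ok&=(np.linalg.norm(W[...,:2]-c[:2],axis=-1)<.2)
    z=W[ok][:,2]; h,e=np.histogram(z,bins=np.arange(-.01,.18,.005)); print(dict(zip(np.round(e[:-1],3).tolist(),h.tolist())))
    m=ok&(abs(W[...,2]-.025)<.004)
    P=W[m][:,:2].astype(np.float32); 
    print(cv2.minAreaRect(P),len(P))
    # bench mean
    print('bench',np.median(W[ok&(abs(W[...,2])<.01)][:,2]))
E
```

```text
s [0.53810816 0.06106701 0.0514112 ]
{-0.01: 0, -0.005: 1353, 0.0: 10622, 0.005: 1127, 0.01: 355, 0.015: 252, 0.02: 652, 0.025: 3851, 0.03: 544, 0.035: 386, 0.04: 426, 0.045: 234, 0.05: 927, 0.055: 297, 0.06: 346, 0.065: 436, 0.07: 433, 0.075: 354, 0.08: 162, 0.085: 154, 0.09: 99, 0.095: 96, 0.1: 112, 0.105: 107, 0.11: 194, 0.115: 96, 0.12: 86, 0.125: 87, 0.13: 91, 0.135: 99, 0.14: 181, 0.145: 316, 0.15: 329, 0.155: 382, 0.16: 240, 0.165: 91, 0.17: 1}
((0.5800086855888367, 0.0783669650554657), (0.30266934633255005, 0.29252690076828003), 49.905033111572266) 4019
bench 0.002252993217035363
t [0.53232088 0.06014429 0.04965985]
{-0.01: 3, -0.005: 6318, 0.0: 8739, 0.005: 277, 0.01: 91, 0.015: 49, 0.02: 2120, 0.025: 2740, 0.03: 284, 0.035: 355, 0.04: 334, 0.045: 432, 0.05: 504, 0.055: 257, 0.06: 301, 0.065: 373, 0.07: 442, 0.075: 225, 0.08: 120, 0.085: 88, 0.09: 70, 0.095: 71, 0.1: 77, 0.105: 120, 0.11: 128, 0.115: 78, 0.12: 68, 0.125: 79, 0.13: 78, 0.135: 78, 0.14: 240, 0.145: 329, 0.15: 355, 0.155: 489, 0.16: 194, 0.165: 56, 0.17: 0}
((0.5792297124862671, 0.07590639591217041), (0.29583731293678284, 0.2890051007270813), 50.1968994140625) 4776
bench 0.0003328576343829579
```

View pics/c0.png

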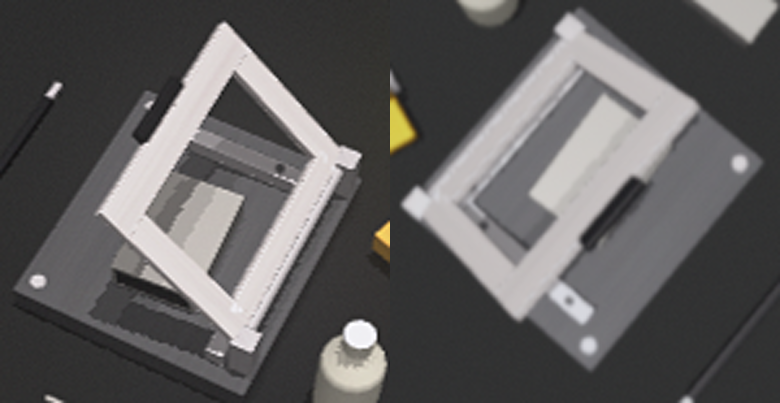

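The crop confirms it: a grey box with black end plugs lies askew on the bed, under the raised frame. Next I'll fit the jig pose, lid angle and profile.

```bash
cat >> h.py <<'E'
def jigfit(ds):
    "jig pose (x,y,yaw) from bed points: rectangle 200x220 fitted per component"
    out=[]
    for d in ds:
        W=cloud(d); ok=(d['range_z']>0)&(np.linalg.norm(W[...,:2]-[.54,.06],axis=-1)<.19)&(W[...,2]>.016)&(W[...,2]<.2)
        n,l,st,_=cv2.connectedComponentsWithStats(ok.astype(np.uint8)); k=1+np.argmax(st[1:,4]); P=W[l==k]
        low=P[P[:,2]<.06][:,:2].astype(np.float32); out.append(cv2.minAreaRect(low))
    return out
def T(j):
    x,y,a=j; M=np.eye(4); M[:2,:2]=[[np.cos(a),-np.sin(a)],[np.sin(a),np.cos(a)]]; M[:2,3]=x,y; return M
def tojig(P,j): return (np.asarray(P)-[j[0],j[1],0])@T(j)[:3,:3]
def tow(P,j): return np.asarray(P)@T(j)[:3,:3].T+[j[0],j[1],0]
E
python3 - <<'E'
from h import *
ds=[load('s0'),load('t0')]
for r in jigfit(ds): print(r)
j=[.532,.06,np.radians(49.5)]
r=jigfit(ds)[1]; j=[*r[0],np.radians(r[2] if 30<r[2]<65 else r[2]-90)]; print(j)
for d in ds:
    P=tojig(cloud(d)[d['range_z']>0],j)
    L=P[(abs(P[:,1]-5)<90)&(P[:,2]>.075)&(P[:,0]<.09)&(P[:,0]>-.08)&(P[:,2]<.18)]
    for _ in range(4):
        A=np.c_[L[:,:2],np.ones(len(L))]; c,*_=np.linalg.lstsq(A,L[:,2],rcond=None); L=L[abs(A@c-L[:,2])<.005]
    print('lid',len(L),c,np.arctan(-c[0]),'z at x=85',c@[.085,.005,1], L.min(0),L.max(0))
    B=P[(abs(P[:,0])<.057)&(P[:,1]<.067)&(P[:,1]>-.1)&(abs(P[:,2]-.05)<.004)]; r=cv2.minAreaRect(B[:,:2].astype(np.float32)); print('prof',len(B),r, np.median(B[:,2]))
E
```

```text
((0.520587682723999, 0.06197579950094223), (0.2010926604270935, 0.22267435491085052), 49.96052169799805)
((0.5222569704055786, 0.06116044521331787), (0.2002774178981781, 0.22031821310520172), 50.20893859863281)
[0.5222569704055786, 0.06116044521331787, np.float64(0.8763112924778103)]
lid 2681 [-0.90238722  0.00357796  0.13963166] 0.7341324430612794 z at x=85 0.06294663878774723 [-0.03459515 -0.09007567  0.07500315] [0.07533027 0.10365465 0.1700922 ]
prof 894 ((-0.0024953968822956085, -0.015164390206336975), (0.06987251341342926, 0.1026967242360115), 2.094641923904419) 0.051767119799002184
lid 2511 [-0.89666161  0.00095846  0.13818371] 0.7309676232998502 z at x=85 0.06197226456695587 [-0.0346283  -0.08991734  0.07500606] [0.07267658 0.10004538 0.16852719]
prof 843 ((-0.002765130251646042, -0.01677536964416504), (0.0699276328086853, 0.09983083605766296), 3.7455527782440186) 0.050076878739186405
```

```bash
cat >> h.py <<'E'
from scipy.spatial.transform import Rotation as Ro
J=[.5215,.0615,np.radians(50.1)]
def ori(t,sg=1,roll=0):
    "tool z=(sin t,0,-cos t) in jig frame, tool y = sg*jig y, then tilted by roll about jig x"
    z=np.array([np.sin(t),0,-np.cos(t)]);y=np.array([0,sg,0.]);x=np.cross(y,z)
    R=T(J)[:3,:3]@Ro.from_euler('x',roll).as_matrix()@np.c_[x,y,z]
    return Ro.from_matrix(R).as_euler('xyz')
def tcp(tip,t,roll=0):
    "tcp world for fingertip centre at jig point tip (m)"
    z=Ro.from_euler('x',roll).as_matrix()@np.array([np.sin(t),0,-np.cos(t)])
    return tow(np.array(tip)-robot.nose_length*z,J)
E
python3 - <<'E'
from h import *
for sg in(1,-1):
  for t in (0,30,40,50,60):
    t=np.radians(t); r=[]
    for p in ([-.11,-.1,.09],[-.01,-.095,.034],[0,-.045,.034],[.015,-.045,.034],[-.08,.02,.034],[-.02,.02,.034],[-.02,.02,.19]):
        q=robot.inverse_kinematics(tcp(p,t),ori(t,sg)); r.append(q is not None)
    print(sg,round(np.degrees(t)),r, None if q is None else np.round(q,2))
s=robot.sense();d=robot.grab_frame('wrist');R=Ro.from_euler('xyz',s['tcp_rot']).as_matrix()
c=-np.array(d['R']).T@d['t']; print('cam in tool',R.T@(c-s['tcp_pos']),'axis',R.T@np.array(d['R'])[2],'right',R.T@np.array(d['R'])[0],d['fx'])
E
```

```text
1 0 [True, True, True, True, True, True, True] [-0.26  0.22  0.07  2.   -0.02  0.92  2.26]
1 30 [True, True, True, True, True, True, True] [ 1.12  0.37 -1.26  2.19 -0.05  0.46  2.44]
1 40 [True, True, True, True, True, True, False] None
1 50 [True, True, True, True, False, True, False] None
1 60 [True, True, False, True, False, True, False] None
-1 0 [True, True, True, True, True, True, True] [-0.66  0.24  0.54  2.02 -0.15  0.92 -0.74]
-1 30 [True, True, True, True, True, True, True] [-0.52  0.13  0.62  2.26 -0.9   0.65  0.09]
-1 40 [True, True, True, True, True, True, True] [ 0.86  0.23 -0.8   2.27 -0.98  0.49  0.25]
-1 50 [True, True, True, True, False, True, True] [ 1.28  0.51 -1.27  2.33 -1.01  0.29  0.41]
-1 60 [True, True, False, True, False, True, False] None
cam in tool [ 0.08302498  0.00032523 -0.13072931] axis [-3.21239795e-01 -5.80870168e-04  9.46997707e-01] right [-3.23463643e-04  9.99999821e-01  5.03655570e-04] 293.22860855537743
```

```bash
python3 - <<'E'
from h import *
t=np.radians(40)
p=robot.sense()['tcp_pos']; robot.move_straight([p[0],p[1],.36],vel=.3)
robot.grip(0.0,strength=40)
V=tcp([-.12,-.03,.30],0); robot.goto(V,ori(0,1)); print('up',np.round(robot.sense()['joint_pos'],2))
robot.goto(tcp([-.12,-.06,.14],t),ori(t,1)); s=robot.sense(); print(s['t'],np.round(s['joint_pos'],2),s['tcp_pos'],s['wrist_force'])
d=snap('wrist','w1')
P=tojig(cloud(d)[d['range_z']>0],J)
for lo,hi in((.02,.03),(.046,.055)):
    B=P[(abs(P[:,0])<.058)&(P[:,1]<.068)&(P[:,1]>-.1)&(P[:,2]>lo)&(P[:,2]<hi)]; print(len(B),np.median(B[:,2]),cv2.minAreaRect(B[:,:2].astype(np.float32)))
E
```

```text
up [-0.45  0.06  0.5   1.93 -0.03  1.16  2.5 ]
8.1 [ 0.81  0.34 -0.42  2.23 -1.01  0.64 -2.57] [ 0.4861033  -0.07439721  0.14849297] [-0.1537723  -0.56976559 -0.68814406]
4840 0.024258449054193523 ((-1.6402453184127808e-05, -0.01600383222103119), (0.1679842323064804, 0.11594486236572266), 89.99520111083984)
3308 0.04915790377416493 ((-0.00430036336183548, -0.01734583079814911), (0.0712437555193901, 0.09969824552536011), 4.042547225952148)
```

View pics/w1.png

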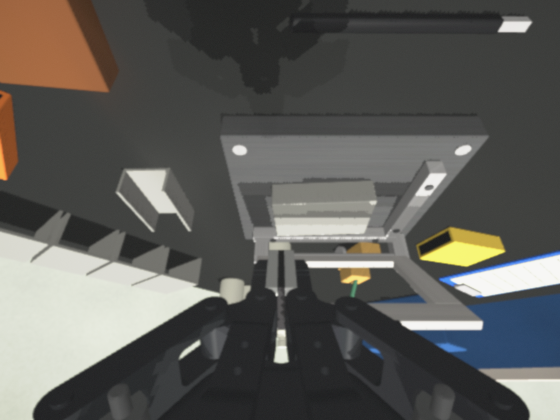

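The wrist view (upside-down) shows the profile at about (323,205) on the bed, clear of both stops. The -x front is open, the -y stop strip is at (415,195), and the lid frame is at (350,290). All three views agree: profile at jig (-3,-16.5) mm, yawed about 4°, top at 49–52 mm. First push is along +y with the finger's flank.

```bash
cat >> h.py <<'E'
t4=np.radians(40)
def go(tip,vel=.12,c=None,t=t4):
    r=robot.move_straight(tcp(tip,t),vel=vel,contact_N=c)
    s=robot.sense(); z=Ro.from_euler('xyz',s['tcp_rot']).as_matrix()[:,2]
    print('tip',np.round(1e3*tojig(s['tcp_pos']+robot.nose_length*z,J),1),'F',np.round(s['wrist_force']@T(J)[:3,:3],1),r,round(float(s['t']),1)); return r
def look(name):
    d=snap('wrist',name); W=tojig(cloud(d)[d['range_z']>0],J)
    B=W[(W[:,0]>-.058)&(W[:,0]<.075)&(W[:,1]<.085)&(W[:,1]>-.1)&(W[:,2]>.046)&(W[:,2]<.054)]; print(name,len(B),cv2.minAreaRect(B[:,:2].astype(np.float32)))
E
python3 - <<'E'
from h import *
go([-.12,-.097,.10],.2); go([-.06,-.097,.039],.2); go([-.003,-.097,.037],.12)
go([-.003,-.03,.037],.04,8)
E
```

```text
tip [-119.8  -96.2   99.8] F [ 1.1  0.2 -0.8] False 8.6
tip [-60.3 -96.8  39.6] F [-1.1 -0.1  1. ] False 9.2
tip [ -3.4 -97.1  36.9] F [0.3 0.4 0.7] False 9.8Traceback (most recent call last):
  File "<stdin>", line 3, in <module>
  File "h.py", line 41, in go
    r=robot.move_straight(tcp(tip,t),vel=vel,contact_N=c)
plant.IKError: the arm cannot follow that straight line within its joint ranges
```

```bash
cat >> h.py <<'E'
def ori2(t,psi,sg=1): return (Ro.from_matrix(T(J)[:3,:3])*Ro.from_euler('z',psi)*Ro.from_matrix(T(J)[:3,:3]).inv()*Ro.from_euler('xyz',ori(t,sg))).as_euler('xyz')
def tcp2(tip,t,psi): return tow(np.array(tip)-robot.nose_length*(Ro.from_euler('z',psi).as_matrix()@[np.sin(t),0,-np.cos(t)]),J)
E
python3 - <<'E'
from h import *
print(np.round(robot.sense()['joint_pos'],2))
for sg in (1,-1):
 for t in(30,35,40,45):
  for psi in(-30,-15,0,15,30):
    a,b=np.radians([t,psi]); 
    Q=[robot.inverse_kinematics(tcp2([-.003,y,.037],a,b),ori2(a,b,sg)) for y in(-.097,-.08,-.06,-.044)]
    Q+=[robot.inverse_kinematics(tcp2([x,.02,.037],a,b),ori2(a,b,sg)) for x in(-.08,-.06,-.04,-.02)]
    print(sg,t,psi,''.join('-' if q is None else 'X' for q in Q),*[np.round(Q[i],2) if Q[i] is not None else None for i in(0,3,7)])
E
```

```text
[ 0.76  0.69 -0.68  2.12 -1.02  0.25 -2.59]
1 30 -30 XXXX---- [ 0.79  0.72 -0.98  2.19  1.68  0.36  0.44] [ 0.73  0.67 -0.97  2.28  1.85  0.37  0.16] None
1 30 -15 XXXX--XX [ 0.97  0.9  -1.19  2.13  1.39  0.47  1.08] [ 0.81  0.7  -0.98  2.24  1.49  0.24  0.83] [ 0.88  0.74 -1.16  2.37  1.77  0.38  0.5 ]
1 30 0 XXXXXXXX [ 1.    0.94 -1.2   2.06  1.02  0.49  1.71] [ 0.98  0.89 -1.2   2.16  1.14  0.43  1.52] [ 0.97  0.82 -1.2   2.3   1.32  0.35  1.25]
1 30 15 XXXXXXXX [ 0.26  0.58 -0.09  2.01 -0.89  0.6  -2.63] [ 0.32  0.55 -0.24  2.11 -0.88  0.49 -2.66] [ 0.43  0.51 -0.42  2.25 -0.91  0.37 -2.65]
1 30 30 XXXXXXXX [ 0.19  0.62  0.01  1.92 -0.79  0.78 -2.49] [ 0.24  0.58 -0.12  2.03 -0.78  0.68 -2.52] [ 0.35  0.53 -0.31  2.17 -0.76  0.55 -2.56]
1 35 -30 XXXX---- [ 0.93  0.88 -1.17  2.23  1.93  0.51  0.3 ] [ 0.88  0.83 -1.17  2.33  2.05  0.55  0.08] None
1 35 -15 XXXX---- [ 1.    0.91 -1.18  2.17  1.58  0.37  0.93] [ 0.96  0.85 -1.16  2.27  1.82  0.35  0.6 ] None
1 35 0 XXXXXXXX [ 1.05  0.98 -1.2   2.08  1.04  0.4   1.73] [ 1.03  0.93 -1.21  2.19  1.23  0.35  1.48] [ 0.99  0.82 -1.16  2.3
[... 3607 characters left out ...]
.98  0.42  0.61 -0.37] [ 1.06  0.99 -1.19  2.13  0.41  0.49 -0.4 ]
-1 45 -30 XXX----- [ 0.45  0.6  -0.43  2.34  3.42  0.47  1.8 ] None None
-1 45 -15 XXXX---- [ 0.72  0.68 -0.64  2.25  3.95  0.29  1.63] [ 0.66  0.64 -0.63  2.36  3.72  0.37  1.81] None
-1 45 0 XXXX--XX [ 1.14  1.09 -1.24  2.12  1.14  0.28 -1.39] [ 1.14  1.09 -1.27  2.23  1.53  0.28 -1.81] [ 0.87  0.71 -0.84  2.39  4.1   0.23  1.74]
-1 45 15 XXXXXXXX [ 1.11  1.09 -1.2   1.99  0.46  0.44 -0.53] [ 1.11  1.05 -1.2   2.11  0.52  0.34 -0.63] [ 1.16  1.07 -1.27  2.26  0.87  0.29 -1.  ]
-1 45 30 XXXXXXXX [ 1.07  1.13 -1.19  1.86  0.34  0.7  -0.22] [ 1.07  1.09 -1.19  1.98  0.33  0.6  -0.26] [ 1.1   1.04 -1.19  2.13  0.32  0.48 -0.27]
```

```bash
cat >> h.py <<'E'
A,PS=np.radians([45,30])
def g2(tip,vel=.12,c=None,att=None):
    r=robot.move_straight(tcp2(tip,A,PS),vel=vel,contact_N=c,attitude=att)
    s=robot.sense(); z=Ro.from_euler('xyz',s['tcp_rot']).as_matrix()[:,2]
    print('tip',np.round(1e3*tojig(s['tcp_pos']+robot.nose_length*z,J),1),'F',np.round(s['wrist_force']@T(J)[:3,:3],1),r,round(float(s['t']),1)); return r
E
python3 - <<'E'
from h import *
go([-.07,-.097,.05],.2)
g2([-.07,-.105,.05],.1,att=ori2(A,PS)); print(np.round(robot.sense()['joint_pos'],2))
g2([-.008,-.1,.035],.12)
g2([-.008,-.03,.035],.04,8)
E
```

```text
tip [-71.2 -97.6  50.1] F [0.3 0.7 0. ] False 10.3
tip [ -69.2 -103.6   49.8] F [-0.6  0.5  0.3] False 10.9
[ 0.79  0.75 -0.52  1.91 -0.6   0.83 -2.48]
tip [  -8.4 -100.    34.8] F [-0.3  0.3 -0.2] False 11.6
tip [ -7.7 -41.4  34.8] F [ 1.2 -1.5  0.4] True 13.0
```

```bash
python3 - <<'E'
from h import *
g2([-.015,-.06,.035],.15)
g2([-.09,-.09,.09],.2); look('w2')
E
```

```text
tip [-15.3 -60.3  34.8] F [-0.5  0.9 -0.8] False 13.3
tip [-89.2 -88.7  89.9] F [ 1.3 -0.1  0.4] False 14.0
w2 1883 ((0.00269341841340065, 0.017059076577425003), (0.10019809007644653, 0.07059912383556366), 86.36246490478516)
```

View pics/w2.png

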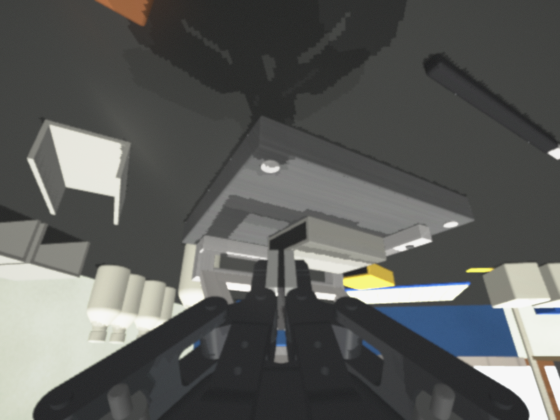

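The picture shows the profile at about (325,240), near the y stop (410,240). The depth fit puts it at jig (2.7,17) mm, yaw -3.6°. Next is the push along +x.

```bash
python3 - <<'E'
from h import *
g2([-.085,.028,.05],.2); g2([-.06,.028,.035],.12)
g2([.01,.028,.035],.04,8)
g2([-.05,.028,.035],.2); g2([-.085,0,.09],.2); look('w3')
E
```

```text
tip [-84.5  26.6  50.1] F [ 0.  -1.2  0.6] False 14.8
tip [-59.6  27.4  35. ] F [-0.   0.6 -0.9] False 15.2
tip [-21.8  26.9  34.1] F [-4.  -0.   1.9] True 16.2
tip [-50.3  27.6  34.9] F [0.4 0.1 0.4] False 16.5
tip [-84.3   0.5  89.9] F [ 0.1 -0.1  0.7] False 17.0
w3 2767 ((0.01928015425801277, 0.01584624871611595), (0.09963792562484741, 0.07104718685150146), 85.56484985351562)
```

```bash
python3 - <<'E'
from h import *
g2([-.06,.002,.035],.2)
g2([.02,.002,.035],.03,14)
g2([-.05,.002,.035],.2)
g2([-.085,-.09,.06],.25);look('w4');g2([-.01,-.085,.035],.2)
g2([0.0,-.02,.035],.03,10)
g2([-.015,-.06,.035],.2); g2([-.085,-.04,.09],.2); look('w5')
E
```

```text
tip [-59.5   3.5  34.6] F [ 0.2 -0.3 -0.4] False 17.5
tip [-18.8   0.4  33.9] F [-4.  -1.2  3. ] True 19.0
tip [-50.5   1.6  34.8] F [-0.3  0.3 -0. ] False 19.3
tip [-84.1 -89.7  60.1] F [ 0.   0.3 -0.7] False 19.9
w4 847 ((0.02229597419500351, 0.02339518629014492), (0.0847921222448349, 0.06906665861606598), 89.4482421875)
tip [-10.3 -84.3  34.5] F [-0.6  0.1 -0.8] False 20.4
tip [ -3.3 -40.5  34.4] F [-1.  -2.   0.9] True 22.0
tip [-15.6 -61.4  34.7] F [-0.6  0.8 -0. ] False 22.2
tip [-84.4 -40.   90. ] F [-0.2  1.2 -0.7] False 22.8
w5 1741 ((0.022856011986732483, 0.0193275585770607), (0.10076374560594559, 0.0707072988152504), 89.9637222290039)
```

```bash
python3 - <<'E'
from h import *
g2([-.06,.03,.035],.25)
g2([.02,.03,.035],.03,14)
g2([-.05,.03,.035],.2)
g2([-.06,-.085,.04],.3);g2([-.005,-.075,.035],.25)
g2([0.005,-.02,.035],.03,12)
g2([-.015,-.06,.035],.2); g2([-.085,-.02,.11],.25); look('w6')
d=load('w6'); x0=[250,185]; cv2.imwrite('pics/c6.png',cv2.resize(d['image'][130:330,160:460,::-1],(780,520),interpolation=cv2.INTER_CUBIC))
P=tojig(cloud(d)[d['range_z']>0],J)
for n,m in(('xstop',(abs(P[:,2]-.04)<.003)&(P[:,0]>.05)&(P[:,0]<.08)&(P[:,1]<.06)&(P[:,1]>-.09)),('ystop',(abs(P[:,2]-.04)<.003)&(P[:,1]>.06)&(P[:,1]<.09)&(P[:,0]<.04)&(P[:,0]>-.068))):
    print(n,m.sum(), np.percentile(P[m],[2,50,98],axis=0).round(4).tolist() if m.sum() else '')
E
```

```text
tip [-59.1  30.5  34.4] F [-0.8 -0.3 -0.1] False 23.4
tip [-18.8  29.5  33.8] F [-4.2 -0.5  2.6] True 24.9
tip [-50.6  29.4  34.7] F [ 1.1  0.5 -0.2] False 25.2
tip [-59.1 -85.4  40. ] F [ 0.   1.  -0.1] False 25.7
tip [ -3.2 -72.2  35.1] F [ 0.2 -1.  -0.2] False 26.1
tip [  1.4 -40.7  34.4] F [-0.  -1.5  0.8] True 27.4
tip [-15.7 -61.3  34.6] F [0.2 0.8 0.9] False 27.6
tip [-84.4 -20.2 109.8] F [ 0.2 -0.2 -0.8] False 28.2
w6 2898 ((0.02292788401246071, 0.018840264528989792), (0.09974896907806396, 0.07068029791116714), 89.32823944091797)
xstop 557 [[0.0578, -0.0892, 0.0372], [0.0643, -0.0662, 0.0392], [0.0791, -0.0306, 0.0419]]
ystop 613 [[-0.067, 0.0627, 0.0372], [-0.0378, 0.0749, 0.0392], [-0.0008, 0.0838, 0.0415]]
```

View pics/c6.png

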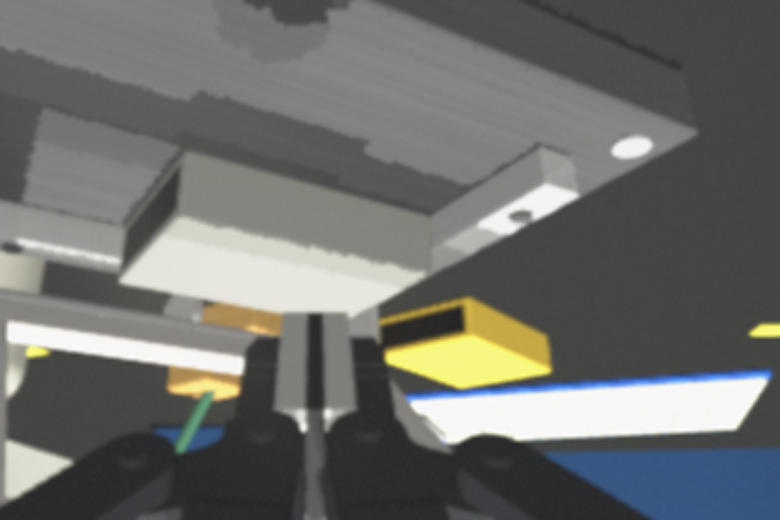

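The crop shows the profile's end flush against the y-stop strip at about (430,220), with its long back side along the hinge stop. Repeated pushes stop at the same tip positions (x = -18.8 at two y values, y = -40.6), so it is seated. I'll give it one last x push, then plan the lid arc.

```bash
cat >> h.py <<'E'
def arc(a,r=.138,e=.008): # tip centre for lid angle a, tool vertical, tip edge e towards -x
    return [.085-r*np.cos(a)+.004*np.sin(a)+e*(1-0),.005,.056+r*np.sin(a)+.004/np.cos(a)*1.0]
E
python3 - <<'E'
from h import *
g2([-.06,.024,.035],.25); g2([.02,.024,.035],.03,14)
g2([-.05,.024,.035],.2); g2([-.12,.005,.11],.25); 
q0=np.array(robot.sense()['joint_pos']); print(q0.round(2))
tips=[[-.12,.005,.25],[-.01,.005,.19],arc(.73),arc(.35),arc(0)]
print(np.round(tips,3))
for t in(0,10):
 for ps in range(-180,180,20):
  a,b=np.radians([t,ps]); Q=[robot.inverse_kinematics(tow(np.array(p)-robot.nose_length*(Ro.from_euler('z',0).as_matrix()@[np.sin(a),0,-np.cos(a)]),J), (Ro.from_matrix(T(J)[:3,:3])*Ro.from_euler('y',-a)*Ro.from_euler('z',b)*Ro.from_euler('x',np.pi)).as_euler('xyz')) for p in tips]
  if all(q is not None for q in Q): print(t,ps,[round(float(abs(q-q0).max()),2) for q in Q],Q[1].round(2),Q[-1].round(2))
E
```

```text
tip [-59.2  23.6  34.5] F [ 1.4 -0.1  0.9] False 28.8
tip [-18.8  23.1  33.7] F [-4.5 -1.1  2.8] True 30.3
tip [-50.6  23.3  34.7] F [ 0.6 -0.5  0.3] False 30.6
tip [-119.2    5.1  109.8] F [0.2 0.2 0. ] False 31.2
[ 0.92  0.51 -0.59  2.17 -0.69  0.81 -2.41]
[[-0.12   0.005  0.25 ]
 [-0.01   0.005  0.19 ]
 [-0.007  0.005  0.153]
 [-0.035  0.005  0.108]
 [-0.045  0.005  0.06 ]]
0 -180 [4.6, 4.16, 4.08, 4.02, 3.91] [ 0.7   0.5  -1.17  1.91  0.53  1.08  1.76] [ 0.72  0.74 -1.18  2.08  0.87  0.95  1.5 ]
0 -160 [4.95, 4.51, 4.43, 4.37, 4.26] [ 0.7   0.5  -1.17  1.91  0.53  1.08  2.1 ] [ 0.72  0.74 -1.18  2.08  0.87  0.95  1.85]
0 -100 [0.74, 1.07, 1.08, 1.02, 1.03] [-0.15  0.25 -0.05  1.96  0.02  0.93 -2.65] [-0.11  0.41 -0.05  2.12  0.03  0.62 -2.62]
0 -80 [0.76, 0.89, 0.93, 0.96, 0.99] [ 0.29  0.31 -0.58  1.93  0.2   0.96 -2.48] [ 0.21  0.44 -0.44  2.1   0.3   0.66 -2.53]
0 -60 [0.78, 0.94, 0.98, 1.01, 1.06] [ 0.37  0.33 -0.68  1.93  0.25  0.97 -2.17] [ 0.28  0.46 -0.53  2.1   0.37  0.67 -2.24]
0 -40 [0.88, 0.98, 1.03, 1.07, 1.13] [ 0.44  0.35 -0.78  1.92  0.29  0.98 -1.87] [ 0.36  0.48
[... 2578 characters left out ...]
16  2.    0.39  0.85 -0.18] [ 0.83  0.7  -1.18  2.15  0.87  0.72 -0.54]
10 80 [3.12, 2.58, 2.47, 2.39, 2.22] [ 0.81  0.42 -1.16  2.    0.39  0.85  0.17] [ 0.83  0.7  -1.18  2.15  0.87  0.72 -0.19]
10 100 [3.47, 2.93, 2.82, 2.74, 2.57] [ 0.81  0.42 -1.16  2.    0.39  0.85  0.52] [ 0.83  0.7  -1.18  2.15  0.87  0.72  0.16]
10 120 [3.82, 3.28, 3.17, 3.08, 2.92] [ 0.81  0.42 -1.16  2.    0.39  0.85  0.87] [ 0.83  0.7  -1.18  2.15  0.87  0.72  0.51]
10 140 [4.17, 3.63, 3.52, 3.43, 3.27] [ 0.81  0.42 -1.16  2.    0.39  0.85  1.22] [ 0.83  0.7  -1.18  2.15  0.87  0.72  0.86]
10 160 [4.52, 3.98, 3.86, 3.78, 3.62] [ 0.81  0.42 -1.16  2.    0.39  0.85  1.57] [ 0.83  0.7  -1.18  2.15  0.87  0.72  1.21]
```

```bash
cat >> h.py <<'E'
OV=(Ro.from_matrix(T(J)[:3,:3])*Ro.from_euler('z',np.radians(-50))*Ro.from_euler('x',np.pi)).as_euler('xyz')
def lidfit(name):
    d=snap('wrist',name); W=tojig(cloud(d)[d['range_z']>0],J)
    L=W[(abs(W[:,1]-.005)<.09)&(abs(W[:,1]-.005)>.073)&(W[:,0]<.06)&(W[:,0]>-.08)&(W[:,2]>.05)&(W[:,2]<.18)]
    print(name,len(L),'lid angle',np.arctan(-np.polyfit(L[:,0],L[:,2],1)[0]) if len(L)>50 else '')
E
python3 - <<'E'
from h import *
g2([-.12,.005,.25],.3)
robot.goto(tcp([-.05,.005,.25],0),OV); s=robot.sense();print(s['t'],s['joint_pos'].round(2)); 
go([-.007,.005,.185],.2,t=0); lidfit('w7')
for a in(.73,.62,.5,.38,.26,.15):
    if go(arc(a),.12 if a==.73 else .03,25,t=0): break
E
```

```text
tip [-119.3    5.8  249. ] F [-0.   0.4 -0.7] False 31.8
32.6417 [ 0.61  0.24 -0.87  1.91  0.21  1.09 -1.91]
tip [ -8.3   4.4 184.5] F [-0.2 -0.7  0.4] False 33.2
w7 5445 lid angle 0.7321036713691005
tip [ -7.4   4.8 153.8] F [-0.1 -0.3  0.2] False 33.6
tip [-17.2   5.2 140.9] F [-0.1  0.2 -0.3] False 34.3
tip [-26.5   5.1 126.5] F [-0.4 -0.4  0.7] False 35.0
tip [-33.9   5.1 111.3] F [-0.8 -0.4 -0.3] False 35.8
tip [-39.5   5.1  95.4] F [ 0.1  0.5 -0.1] False 36.5
tip [-43.    5.1  80.5] F [-0.3 -0.4 -0.4] False 37.1
```

```bash
python3 - <<'E'
from h import *
lidfit('w8'); snap('top','t8'); a=load('t8')
cv2.imwrite('pics/c8.png',np.hstack([load('w8')['image'][40:,60:480,::-1],cv2.resize(a['image'][170:340,180:350,::-1],(380,380))]))
E
```

```text
w8 12719 lid angle 0.14622697875910462
```

View pics/c8.png

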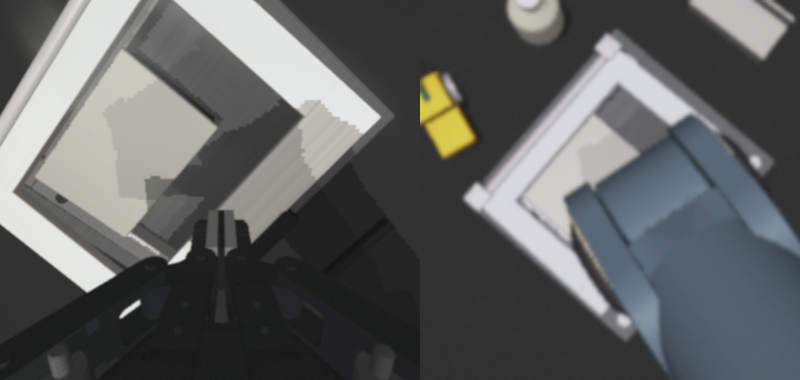

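The pictures show the fingertips at about (220,215) on the front bar and the lid following the arc, with a fitted angle of 0.146 rad. The profile is seen through the window, close along the hinge stop. I'll finish the closing gently.

```bash
python3 - <<'E'
from h import *
go(arc(.07),.03,25,t=0); go(arc(.02),.02,25,t=0)
p=arc(0); p[2]=.048; go(p,.012,12,t=0)
go([p[0],.005,.14],.2,t=0); lidfit('w9')
go([-.12,.005,.25],.25,t=0)
b=snap('top','t9'); s=snap('scene','s9'); d=snap('wrist','w10')
for n in('w9','w10','t9','s9'):
    d=load(n);P=tojig(cloud(d)[d['range_z']>0],J)
    L=P[(abs(P[:,1]-.005)<.09)&(abs(P[:,1]-.005)>.073)&(P[:,0]<.05)&(P[:,0]>-.06)&(P[:,2]>.05)&(P[:,2]<.12)]
    B=P[(abs(P[:,0])<.064)&(P[:,1]<.08)&(P[:,1]>-.06)&(abs(P[:,2]-.05)<.003)&(P[:,0]>-.02)]
    print(n,len(L),np.polyfit(L[:,0],L[:,2],1) if len(L)>50 else '',len(B),cv2.minAreaRect(B[:,:2].astype(np.float32)) if len(B)>50 else '')
cv2.imwrite('pics/c9.png',load('w10')['image'][:,:,::-1])
E
```

```text
tip [-44.6   5.2  69.4] F [-0.4  1.3  0.1] False 37.7
tip [-45.    5.   62.6] F [ 0.3 -0.2 -0.7] False 38.2
tip [-45.   5.  60.] F [-1.5  0.6  6.1] True 38.8
tip [-45.7   5.1 139.4] F [ 0.1  1.  -0.1] False 39.3
w9 7261 lid angle 0.0005047984295705053
tip [-120.3    5.5  248.8] F [ 1.2  0.7 -0.6] False 40.0
w9 6291 [-0.00055289  0.05920223] 10753 ((0.020368775352835655, 0.01011120155453682), (0.07812172919511795, 0.13416720926761627), 0.24776387214660645)
w10 3483 [-0.00056797  0.05918575] 6123 ((0.02206755429506302, 0.008878819644451141), (0.07575886696577072, 0.13569669425487518), 0.07758728414773941)
t9 923 [-0.00148086  0.06019625] 1595 ((0.02516774833202362, 0.02215285412967205), (0.07019346952438354, 0.10641185939311981), 0.0846262127161026)
s9 793 [-0.00059837  0.06197323] 965 ((0.023385290056467056, 0.023972582072019577), (0.11000422388315201, 0.06815741211175919), 89.50067138671875)
```

View pics/w9.png

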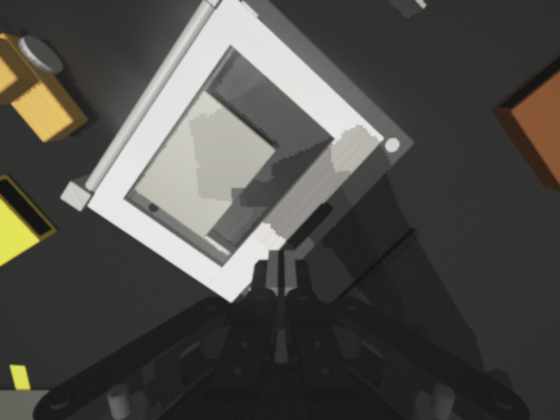

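The picture shows the frame level and closed, with an angle of about 0.0005 rad. The profile (200,165) sits square at the hinge and y-stop edges. The arm is clear, so I'm handing in.

```bash
python3 -c "
from plant import robot
print(robot.sense()['t'],robot.close_job())"
```

```text
the job is handed in; nothing more can be done
40.1917 None
```

I handed the job in at 40.2 s: the profile was pushed flat against both stops (repeat pushes stopped at the same points), and the frame was lowered gently to fully closed (about 0.0005 rad). I never planned or noticed contact with the other items on the bench, though I didn't measure their positions again at the end.

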